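# Dock the inspection camera and hold the mirror lid at 45 degrees

## Task

Set the blue inspection camera, kept upright, onto the two brass pegs of the test station's dock with its lens looking at the lidded box, fully down, and let go of it. Then lift the box's grey lid by its red bar to 45 degrees (give or take 5), so that the mirror under it shows the circuit board to the camera, and hold it there: the lid springs shut, so finish with the gripper still holding it steady at that angle. Leave the multimeter, solder reel and flux jar where they are.

Things in the scene. Friction and masses are not known exactly. Their poses are not given: they have to be found in the camera images.
- camera_mid (a point): Inspection camera, loose, upright, about 0.35 kg: blue box housing 56 (x) x 48 (y) x 75 mm on a black foot 80 x 60 x 12 mm, 87 mm tall in all, a short black lens (36 mm dia) sticking out of one face to 46 mm from the middle. This point is the middle of the housing, 50 mm above the underside of the foot; x points the way the lens looks, z up. Grip the housing across y (48 mm) from above.
- camera_foot (a point): Centre of the underside of the camera's foot, straight below camera_mid; same axes. Two round holes (14 mm dia, 12 mm deep) open in the underside at x = +24 and -24 mm.
- camera_lens (a point): Centre of the lens's front glass, at x = 46 mm and 60 mm above the foot's underside.
- dock (a point): Dock on the fixed test station (aluminium base plate 350 x 190 mm, 8 mm thick): a black rubber pad 90 x 70 mm with two brass pegs with tapered tips (10 mm dia, 11 mm high) at x = +24 and -24 mm. This point is the centre of the pad's top, 12 mm above the table; x points from the dock to the lidded box, z up. The seated camera's foot lies here with its x along this x.
- lid (a joint): Grey lid of the black test box (130 x 170 mm, 50 mm high) on the same station: opening angle in rad, 0 = closed and level, 0.785 = 45 degrees, stop at 1.4. It has a mirror underneath; its weight and a spring always push it shut (at the bar about 2 N when closed and 4 to 6 N straight up at 45 degrees). A thin fixed steel quadrant beside the lid has a red pip at 45 degrees.
- lid_bar (a point): Middle of the lid's red bar handle: round bar 10 mm dia, 120 mm long, level, parallel to the hinge, free all round. Closed: 94 mm above the table, 125 mm from the dock centre along the dock's x, 30 mm before the box and 28 mm above the lid's top. Seen from the hinge with the lid closed it lies 160 mm towards the dock and 36 mm up, and turns with the lid. y is along the bar. The bar can turn between the pads of a gripper that pinches it across and stays pointing down.
- lid_hinge (a point): Middle of the lid's hinge axis, on the far upper edge of the box from the dock, 58 mm above the table and 285 mm from the dock centre along the dock's x; axis along y (y as the dock's y).
- meter: Bystander: orange multimeter 150 x 78 x 38 mm lying on the table, origin under its centre.
- reel: Bystander: metal solder reel, 54 mm dia, 52 mm tall, standing on the table, origin under its centre.
- jar: Bystander: small amber flux jar, 48 mm dia, 55 mm tall, standing on the table, origin under its centre.
Mind the look-alikes: they are no part of the job. Of the things that look like the part that bears camera_mid, take the one that is farthest from the robot's base at the start.

How it is judged:
By the outcome, as a careful person would: the job done as asked, in the order asked, and still so for the second after the job is handed in, while the arm keeps its last pose, push and grip.
It also fails if it takes over 64 s, if anything falls off the work surface, if the arm or the gripper's body presses on something with over 40 N, if the wrist force passes 120 N, or if a joint passes its speed limit or range.

## Robot

A 7-joint arm with a two-finger parallel gripper is mounted at the origin on the work surface. World frame = base frame: x ahead of the robot, y to its left, z up, the work surface at z = 0. Lengths are in m, angles in rad, forces in N, time in s.
With the tool pointing down it reaches from about 0.425 to 0.825 m from the base axis. Payload 3.6 kg.
Tool frame: the origin (TCP) lies at the very end of the fingers, on their centre line; the grasp point (between the pads) lies 19 mm behind it; x points along the fingers, y is the direction in which the jaws open and shut, and the axes are right-handed (so a half turn about x gives the same grasp; the last joint's range is limited). The gripper opens to 93 mm and grips with 3 to 60 N. Pads are 15 mm wide; open, the fingers measure 128 mm over their backs; the gripper's body (75 mm by 188 mm) begins 65 mm behind the grasp point.
Start: joints at [1.31, 0.615, -0.013, 1.423, 0.008, 1.103, -0.04], TCP at [0.151, -0.632, 0.219] pointing down, gripper open.
Joint ranges: [-3.12, 3.12], [-0.3, 2.06], [-1.34, 1.32], [0.26, 2.42], [-1.36, 4.5], [0.01, 1.98], [-2.84, 2.84]. Speed limits (rad/s): [2.79, 2.79, 3.14, 3.14, 3.14, 3.14, 3.14].

## Interface

Orientations are given as a 3x3 rotation matrix whose columns are the frame's x, y, z axes.
In Python, from rig import observe, capture, finish_job, masks_of, pinpoint gives the robot as it stands. The module is installed in compiled form; this text tells all that it offers.
- The arm moves only by the tool send_rows, never from a script. Its argument "plan" is one flat list of numbers, 5 for each row, row after row: the shift along the tool's x, y, z in units of 30 mm (1.0 is 30 mm), then the turn about the tool's x in units of 5 degrees (1.0 is 5 degrees), then the finger opening in mm, from 0 to 93. A call has exactly 8 rows; each row shifts and turns the pose as measured when the row begins, along the tool's axes as they then stand; what a row does not reach is not made up. A row lasts 1/12 s, in which the tool goes at most 41.7 mm and 7.16 degrees, less where a joint would pass 70% of its speed; a pose out of reach is approached as far as the arm can. A call is refused whole if a number of a shift passes 1 or a number of a turn 1, either way. A call with a gripper value outside its range is refused whole. The fingers move at their own pace and stop on an object; "squeeze" is the grip in N (left out, the last holds). Time passes only in rows, so rows that do not move let the fingers close, or fill a call up. It gives the time, the measured TCP pose, the force and the opening at its end, in the units of the state.
- observe(): the state, without advancing time (a new reading comes with each control period).
- capture(name): name is "scene" or "top" or "wrist"; returns a dict with "img" (420x560x3 uint8, red, green, blue), "z_map" (420x560 float32, m along the optical axis (not along the pixel's ray), 0 where there is no reading), "K" (3x3 intrinsics, pixels), "rvec" (rotation vector, rad) and "tvec" (3), from world to camera coordinates, as OpenCV has them. Camera axes: x right, y down, z forward; pixel columns grow to the right and rows downward; lengths in m; the calibration is good to about 2 mm. A picture is of the moment at which its call begins.
- finish_job(): hands the job in, once; it reports no verdict.
Trained networks look in a picture, given as the dict that the camera call returned (one of the last four; its "shot" number tells which), for a name from the list of things; names that differ only in an ending like _2 or _b are one class to them, and where a whole thing is asked for, a point or a joint stands for the part that bears it (a point fixed in the world has none). Each returns a list of dicts, best first, with "confidence" (0 to 1); they miss things now and then, are a little off and sometimes report something else, mostly with a low value. They report only what shows in the picture. A call takes as long as a camera call. They do not tell look-alikes from the thing itself.
- masks_of(picture, target): "mask" (420x560 bool, what is visible of it) and "rect" ([left, top, right, bottom] in pixels, round what is visible of it).
- pinpoint(picture, target): "point" ([row, column] in pixels: a listed point, or the origin of a listed thing).
The state is a dict: "time_s": time; "qpos": joint angles; "qvel": joint speeds; "joint_efforts": joint torques, N m; "eef_pos": TCP position; "tcp_rot": TCP orientation; "contact_force": force on the tool from outside, world axes, zero at the start; "wrist_torque": the same for the moment, N m; "width": finger opening in m.
Only numpy, scipy, OpenCV 4.12 (cv2) and the standard library are available. Lean on these libraries where they do the work, as an engineer would, in place of code of your own. Each camera call takes 0.05 s, during which the arm holds its last target.

## Working session

There is one attempt and no reset: what is moved stays moved. The work goes in short steps, Python scripts to look and compute and a tool call to move; the robot and the scene stay as the last step left them, time stands still between calls to the robot, and variables do not carry over. Pictures are saved under pics/ and viewed, and the job is handed in when it is done.

Besides the shell and the picture viewer there is one more tool, called after ">>>" as name(argument=value, ...), one argument or row to a line, values as JSON. send_rows: Moves the arm, as the interface text tells. Its arguments: {"type":"object","properties":{"plan":{"type":"array","items":{"type":"number"}},"squeeze":{"type":"number"}},"required":["plan"]}

```bash
mkdir -p pics
cat > h.py <<'E'
import numpy as np, cv2
from rig import observe, capture, finish_job, masks_of, pinpoint
def cam(p):
    R=cv2.Rodrigues(np.array(p["rvec"],float))[0]; return R,np.array(p["tvec"],float).ravel(),np.array(p["K"],float)
def w(p,rc,z=None,depth=None):
    R,t,K=cam(p); d=np.linalg.inv(K)@np.array([rc[1],rc[0],1.0]); o=-R.T@t; D=R.T@d
    if depth is None and z is not None: return o+D*(z-o[2])/D[2]
    if depth is None: depth=p["z_map"][int(round(rc[0])),int(round(rc[1]))]
    return o+D*depth
def proj(p,X):
    R,t,K=cam(p); c=K@(R@np.array(X,float)+t); return c[1]/c[2],c[0]/c[2]
def cloud(p):
    R,t,K=cam(p); z=p["z_map"]; v,u=np.mgrid[0:420,0:560]
    P=np.stack([(u-K[0,2])/K[0,0]*z,(v-K[1,2])/K[1,1]*z,z],-1); return (P-t)@R
def tri(ps,rcs):
    A=[];b=[]
    for p,rc in zip(ps,rcs):
        R,t,K=cam(p); d=R.T@(np.linalg.inv(K)@np.array([rc[1],rc[0],1.0])); d/=np.linalg.norm(d); o=-R.T@t
        M=np.eye(3)-np.outer(d,d); A.append(M); b.append(M@o)
    return np.linalg.lstsq(np.vstack(A),np.hstack(b),rcond=None)[0]
def save(p,n,crop=None,s=1):
    im=p["img"][:,:,::-1]
    if crop: im=im[crop[0]:crop[1],crop[2]:crop[3]]
    if s!=1: im=cv2.resize(im,None,fx=s,fy=s,interpolation=cv2.INTER_CUBIC)
    cv2.imwrite("pics/"+n+".png",im)
E
python3 - <<'E'
from h import *
np.set_printoptions(precision=4,suppress=True)
s=observe(); print(s["time_s"],s["eef_pos"],s["tcp_rot"],s["width"],s["contact_force"])
for n in ["scene","top","wrist"]:
    p=capture(n); save(p,n+"0")
    for t in ["camera_mid","camera_foot","camera_lens","dock","lid_bar","lid_hinge","meter","reel","jar"]:
        for r in pinpoint(p,t)[:4]:
            rc=r["point"]; 
            print(n,t,np.round(rc,1),round(r["confidence"],2),w(p,rc) if 0<=rc[0]<419 and 0<=rc[1]<559 else "")
print(observe()["time_s"])
E
```

```text
0.0 [ 0.151  -0.6314  0.2175] [[-0.0007  0.2327 -0.9725]
 [ 0.0025 -0.9725 -0.2327]
 [-1.     -0.0025  0.0001]] 0.09294015849121509 [ 0.3715  0.4308 -0.3748]
scene camera_mid [131.1 256.8] 0.94 [ 0.3323 -0.2605  0.0751]
scene camera_mid [ 98.  250.1] 0.93 [ 0.2458 -0.3834  0.0702]
scene camera_mid [145.1 213.2] 0.56 [ 0.4702 -0.3025  0.0854]
scene camera_mid [349.1 313.7] 0.25 [0.702  0.3251 0.057 ]
scene camera_foot [105.4 252.4] 0.95 [ 0.2424 -0.3774  0.0394]
scene camera_foot [158.  218.3] 0.79 [ 0.4637 -0.2939  0.0281]
scene camera_foot [134.  255.8] 0.76 [ 0.3366 -0.2607  0.0652]
scene camera_foot [151.8 198.4] 0.34 [ 0.4796 -0.3734  0.0034]
scene camera_lens [136.8 249.1] 0.83 [ 0.335  -0.2944  0.0247]
scene camera_lens [151.  201.5] 0.68 [ 0.5034 -0.3188  0.0719]
scene camera_lens [ 94.6 267.8] 0.62 [ 0.1957 -0.3532  0.0727]
scene dock [218.4 293.5] 0.94 [0.4497 0.0143 0.0133]
scene lid_bar [220.1 250.3] 0.87 [ 0.5749 -0.029   0.0902]
scene lid_hinge [248.1 196.9] 0.58 [ 0.7235 -0.0776  0.0602]
scene meter [309.5 357.2] 0.79 [0.5452 0.329  0.042 ]
scene reel [198.8 148.1] 0.67
[... 366 characters left out ...]
.0897]
top camera_foot [231.1 391.3] 0.79 [ 0.433  -0.2957  0.0827]
top camera_foot [288.5 385.7] 0.74 [ 0.2855 -0.2738  0.0896]
top camera_lens [330.7 419.1] 0.87 [ 0.1764 -0.3765  0.0007]
top camera_lens [207.6 399.2] 0.75 [ 0.4955 -0.3193  0.0816]
top dock [230.1 276.2] 0.78 [0.4463 0.0057 0.0125]
top lid_bar [179.9 291.8] 0.76 [ 0.5664 -0.0371  0.1005]
top lid_hinge [131.1 300.4] 0.58 [ 0.7126 -0.0614  0.0697]
top meter [199.5 166.3] 0.6 [0.5279 0.3078 0.038 ]
top reel [147.7 394.9] 0.87 [ 0.6821 -0.3311  0.0154]
top jar [149.3 170.7] 0.69 [ 0.2582 -0.0271  1.2896]
wrist camera_mid [58.4 32. ] 0.94 [ 0.2175 -0.4159  0.0859]
wrist camera_foot [60.9 67. ] 0.67 [ 0.2223 -0.4276  0.0584]
1.5
```

View pictures.

View pics/scene0.png

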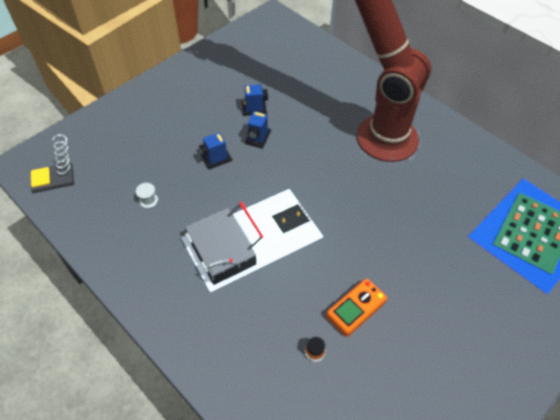

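View pics/top0.png

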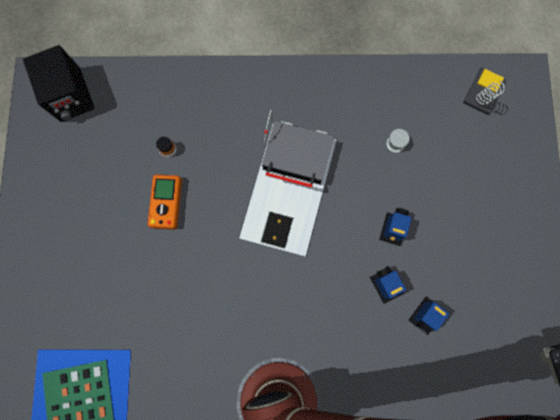

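The three blue cameras in the top view are at (row, col) (228,399), (284,391) and (312,428). They lie about 0.54, 0.42 and 0.44 m from the base, so (228,399) is the one meant. I'll confirm it in an enlarged crop.

Run:
```python
from h import *
a=cv2.imread("pics/top0.png")[190:345,360:470]; b=cv2.imread("pics/scene0.png")[70:190,180:300]
a=cv2.resize(a,(390,550),interpolation=3); b=cv2.resize(b,(400,400),interpolation=3)
o=np.zeros((550,790,3),np.uint8); o[:,:390]=a; o[:400,390:]=b; cv2.imwrite("pics/crop1.png",o)
```

```text
(no output)
```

View pics/crop1.png

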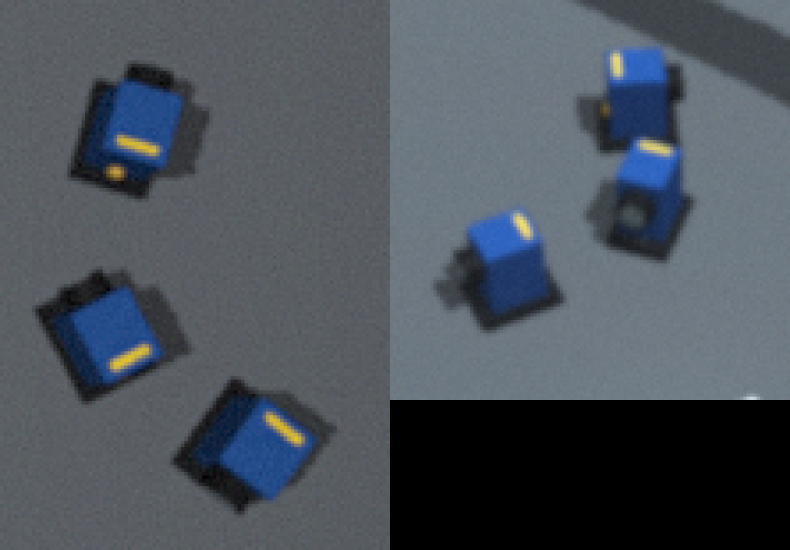

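Run:
```python
from h import *
np.set_printoptions(precision=4,suppress=True)
for n in ["top","scene"]:
    p=capture(n); C=cloud(p); im=p["img"].astype(int)
    # target camera top face
    blue=(im[...,2]>im[...,0]+50)&(C[...,0]>0.37)&(C[...,0]<0.55)&(C[...,1]<-0.2)&(C[...,1]>-0.4)
    m=blue&(C[...,2]>0.082)&(C[...,2]<.1)
    q=C[m]; print(n,"camtop",m.sum(),q.mean(0), cv2.minAreaRect((q[:,:2]*1000).astype(np.float32)))
    # plate
    m=(np.abs(C[...,2]-.008)<.006)&(im.min(-1)>170)&(np.abs(C[...,1])<.25)&(C[...,0]>.3)
    q=C[m]; print("plate",m.sum(),q.mean(0),cv2.minAreaRect((q[:,:2]*1000).astype(np.float32)))
    red=(im[...,0]>im[...,1]+90)&(im[...,0]>im[...,2]+90)&(C[...,0]>.5)&(C[...,0]<.66)&(np.abs(C[...,1])<.15)&(C[...,2]>.08)
    q=C[red]; r=cv2.minAreaRect((q[:,:2]*1000).astype(np.float32)); print("bar",red.sum(),q.mean(0),r)
    br=(im[...,0]>im[...,2]+50)&(C[...,0]>.35)&(C[...,0]<.52)&(np.abs(C[...,1])<.1)
    nn,l,s,c=cv2.connectedComponentsWithStats(br.astype(np.uint8))
    for i in range(1,nn): print("peg",s[i,4],c[i][::-1],w(p,c[i][::-1],z=.02))
```

```text
top camtop 338 [ 0.4528 -0.3168  0.0881] ((450.78277587890625, -316.31610107421875), (48.27185821533203, 55.575801849365234), 73.55778503417969)
plate 3563 [ 0.5024 -0.0089  0.0086] ((503.81768798828125, -9.789764404296875), (188.29432678222656, 213.32574462890625), 74.7384262084961)
bar 123 [ 0.5676 -0.0293  0.099 ] ((567.5532836914062, -28.038127899169922), (123.4168930053711, 8.34085750579834), 74.52155303955078)
peg 12 [220.5 278.5] [ 0.4719 -0.0007  0.02  ]
peg 11 [237.3636 274.0909] [0.4251 0.0112 0.02  ]
scene camtop 182 [ 0.461  -0.3141  0.0862] ((457.4407043457031, -314.69573974609375), (53.255470275878906, 58.43893051147461), 77.01260375976562)
plate 3281 [ 0.5331 -0.0003  0.0071] ((572.2816162109375, -27.196212768554688), (198.8984832763672, 353.8608093261719), 74.58126068115234)
bar 88 [ 0.5735 -0.0316  0.0975] ((574.6107788085938, -26.445858001708984), (124.80323028564453, 8.012781143188477), 74.31037139892578)
peg 10 [213.2 298. ] [0.4311 0.0137 0.02  ]
peg 9 [219.6667 283.1111] [ 0.4773 -0.0003  0.02  ]
```

```bash
cat >> h.py <<'E'
def yaw_of(s): # yaw of jaw axis
    R=np.array(s["tcp_rot"]); return np.degrees(np.arctan2(R[1,1],R[0,1]))
def go(target,n,jaw=None,frac=1.0):
    """needed per-row numbers for n rows toward target, jaw yaw deg"""
    s=observe(); R=np.array(s["tcp_rot"]); d=np.array(target)-np.array(s["eef_pos"])
    dy=0 if jaw is None else (jaw-yaw_of(s)+90)%180-90
    tot=-dy/5; print("pos",np.round(s["eef_pos"],4),"yaw",round(yaw_of(s),2),"turn units total",round(tot,2),"toolx",np.round(R[:,0],3))
    for i in range(n):
        a=-np.radians(5*tot/n*i); c,sn=np.cos(a),np.sin(a)
        Ri=np.array([[c,-sn,0],[sn,c,0],[0,0,1]])@R
        print(i,np.round(Ri.T@(d/n)/0.03,3),round(tot/n,2), "mm",round(np.linalg.norm(d/n)*1000,1))
def where():
    s=observe(); print(round(s["time_s"],2),np.round(s["eef_pos"],4),"yaw",round(yaw_of(s),2),"F",np.round(s["contact_force"],2),"w",round(s["width"],4)); return s
E
python3 - <<'E'
from h import *
p=capture("wrist"); R,t,K=cam(p); s=where()
print("wristcam pos",-R.T@t,"axis",R[2]); T=np.array(s["tcp_rot"]); print("in tool",T.T@(-R.T@t-s["eef_pos"]),T.T@R[2],T.T@R[0],K[0,0])
go([0.452,-0.317,0.24],14,-106)
E
```

```text
1.65 [ 0.1512 -0.6321  0.2186] yaw -76.55 F [-0.45 -0.39  0.24] w 0.0927
wristcam pos [ 0.22091871 -0.61535319  0.38514442] axis [-0.25297    -0.05923814 -0.96565885]
in tool [-1.66517316e-01 -9.44743280e-05 -7.17107177e-02] [ 0.96566742 -0.00113585  0.25977902] [1.12294148e-03 9.99999350e-01 1.98091272e-04] 346.82722712837284
pos [ 0.1512 -0.6321  0.2186] yaw -76.55 turn units total 5.89 toolx [-0.  0. -1.]
0 [-0.051 -0.563 -0.871] 0.42 mm 31.2
1 [-0.051 -0.595 -0.85 ] 0.42 mm 31.2
2 [-0.051 -0.625 -0.827] 0.42 mm 31.2
3 [-0.051 -0.655 -0.804] 0.42 mm 31.2
4 [-0.051 -0.684 -0.779] 0.42 mm 31.2
5 [-0.051 -0.713 -0.754] 0.42 mm 31.2
6 [-0.051 -0.74  -0.727] 0.42 mm 31.2
7 [-0.051 -0.766 -0.699] 0.42 mm 31.2
8 [-0.051 -0.791 -0.671] 0.42 mm 31.2
9 [-0.051 -0.815 -0.641] 0.42 mm 31.2
10 [-0.051 -0.838 -0.611] 0.42 mm 31.2
11 [-0.051 -0.86  -0.58 ] 0.42 mm 31.2
12 [-0.051 -0.881 -0.548] 0.42 mm 31.2
13 [-0.051 -0.9   -0.515] 0.42 mm 31.2
```

View pics/wrist0.png

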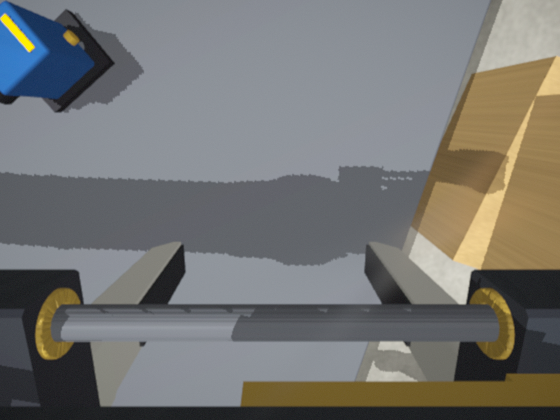

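>>> send_rows(
  plan=[-0.1,-0.57,-0.8,0.5,93,-0.1,-0.6,-0.78,0.5,93,-0.1,-0.63,-0.76,0.5,93,-0.1,-0.66,-0.74,0.5,93,-0.1,-0.69,-0.72,0.5,93,-0.1,-0.72,-0.69,0.5,93,-0.1,-0.75,-0.66,0.5,93,0,-0.77,-0.63,0.5,93],
)

```text
time_s: 2.32
eef_pos: [0.3102, -0.4583, 0.2385]
tcp_rot: [[-0.005, -0.15, -0.989], [-0.005, -0.989, 0.15], [-1.0, 0.006, 0.004]]
contact_force: [0.8, -0.4, 0.0]
width: 0.093
```

Run:
```python
from h import *
where()
go([0.394,-0.300,0.24],8,-106)
```

```text
2.32 [ 0.3102 -0.4583  0.2385] yaw -98.6 F [ 0.76 -0.36  0.02] w 0.093
pos [ 0.3102 -0.4583  0.2385] yaw -98.6 turn units total 1.48 toolx [-0.005 -0.005 -1.   ]
0 [-0.011 -0.704 -0.247] 0.18 mm 22.4
1 [-0.011 -0.708 -0.235] 0.18 mm 22.4
2 [-0.011 -0.712 -0.224] 0.18 mm 22.4
3 [-0.011 -0.715 -0.212] 0.18 mm 22.4
4 [-0.011 -0.719 -0.201] 0.18 mm 22.4
5 [-0.011 -0.722 -0.189] 0.18 mm 22.4
6 [-0.011 -0.725 -0.178] 0.18 mm 22.4
7 [-0.011 -0.728 -0.166] 0.18 mm 22.4
```

>>> send_rows(
  plan=[0,-0.95,-0.3,0.3,93,0,-0.96,-0.28,0.3,93,0,-0.97,-0.27,0.3,93,0,-0.98,-0.26,0.2,93,0,-0.98,-0.25,0.2,93,0,-0.6,-0.2,0.1,93,0,-0.3,-0.1,0,93,0,0,0,0,93],
)

```text
time_s: 2.98
eef_pos: [0.4061, -0.2858, 0.2391]
tcp_rot: [[0.003, -0.261, -0.965], [-0.005, -0.965, 0.261], [-1.0, 0.004, -0.004]]
contact_force: [-0.3, 0.3, -0.7]
width: 0.0928
```

```bash
cat >> h.py <<'E'
def wristcamtop(p,name=None):
    C=cloud(p); im=p["img"].astype(int)
    m=(im[...,2]>im[...,0]+50)&(C[...,2]>0.080)&(C[...,2]<.098)
    m|= (im[...,0]>180)&(im[...,2]<100)&(C[...,2]>0.080)&(C[...,2]<.098)
    n,l,s,c=cv2.connectedComponentsWithStats(m.astype(np.uint8)); i=1+np.argmax(s[1:,4]); m=l==i
    q=C[m]; r=cv2.minAreaRect((q[:,:2]*1000).astype(np.float32)); px=cv2.minAreaRect(np.argwhere(m).astype(np.float32))
    print("top",m.sum(),"z",np.median(q[:,2]),"rect",r,"px",px,"touch",m[0].any(),m[:,0].any())
    return r,px,m
E
python3 - <<'E'
from h import *
where()
p=capture("wrist"); save(p,"w1"); wristcamtop(p)
for t in ["camera_mid","camera_foot","camera_lens"]:
    for r in pinpoint(p,t)[:2]: print(t,r["point"],r["confidence"],w(p,r["point"],z={"d":.05,"t":0,"s":.06}[t[-1]]))
E
```

```text
2.98 [ 0.4061 -0.2858  0.2391] yaw -105.16 F [-0.25  0.3  -0.68] w 0.0928
top 3047 z 0.08743668351408013 rect ((452.9845886230469, -316.942626953125), (47.58208465576172, 55.9476203918457), 72.47753143310547) px ((134.6470489501953, 294.0882568359375), (53.225406646728516, 62.92869567871094), 87.27368927001953) touch False False
camera_mid [272.5, 302.1] 0.79 [ 0.30246671 -0.29006461  0.05      ]
camera_lens [84.1, 293.8] 0.65 [ 0.49713567 -0.32969497  0.06      ]
camera_lens [250.0, 275.0] 0.61 [ 0.3402829  -0.26887355  0.06      ]
```

View pics/w1.png

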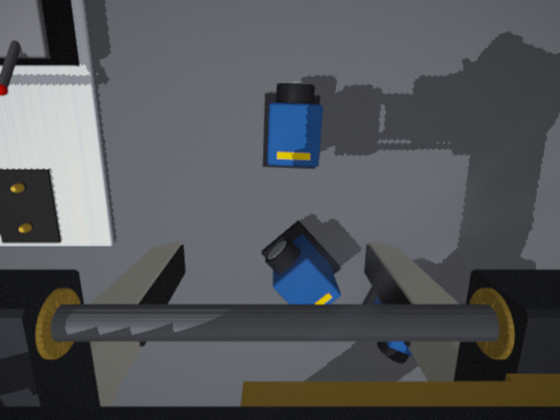

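The wrist view shows the target at (134,294), with its lens at the top (95,295). It is the far one, at (0.453,-0.317), yaw about -17.5°, top at 87 mm, and the top view agrees.

Run:
```python
from h import *
go([0.453,-0.317,0.12],7,-107.5)
```

```text
pos [ 0.4034 -0.2901  0.2389] yaw -105.63 turn units total 0.37 toolx [ 0.001 -0.007 -1.   ]
0 [ 0.567  0.056 -0.261] 0.05 mm 18.8
1 [ 0.567  0.055 -0.261] 0.05 mm 18.8
2 [ 0.567  0.054 -0.261] 0.05 mm 18.8
3 [ 0.567  0.053 -0.261] 0.05 mm 18.8
4 [ 0.567  0.051 -0.262] 0.05 mm 18.8
5 [ 0.567  0.05  -0.262] 0.05 mm 18.8
6 [ 0.567  0.049 -0.262] 0.05 mm 18.8
```

>>> send_rows(
  plan=[0.3,0.1,-0.5,0.1,93,0.5,0.1,-0.5,0.1,93,0.6,0.1,-0.5,0.1,93,0.7,0.1,-0.3,0.07,93,0.7,0,-0.1,0,93,0.7,0,0,0,93,0.5,0,0,0,93,0,0,0,0,93],
)

```text
time_s: 3.85
eef_pos: [0.4487, -0.3394, 0.1159]
tcp_rot: [[0.002, -0.329, -0.944], [-0.019, -0.944, 0.329], [-1.0, 0.018, -0.008]]
contact_force: [0.0, 0.4, 0.8]
width: 0.0931
```

Run:
```python
from h import *
where()
go([0.453,-0.317,0.04],4,-107.5)
p=capture("wrist"); save(p,"w2");
```

```text
3.85 [ 0.4487 -0.3394  0.1159] yaw -109.19 F [0.02 0.43 0.79] w 0.0931
pos [ 0.4487 -0.3394  0.1159] yaw -109.19 turn units total -0.34 toolx [ 0.002 -0.019 -1.   ]
0 [ 0.629 -0.199  0.033] -0.08 mm 19.8
1 [ 0.629 -0.199  0.031] -0.08 mm 19.8
2 [ 0.629 -0.199  0.03 ] -0.08 mm 19.8
3 [ 0.629 -0.2    0.029] -0.08 mm 19.8
```

View pics/w2.png

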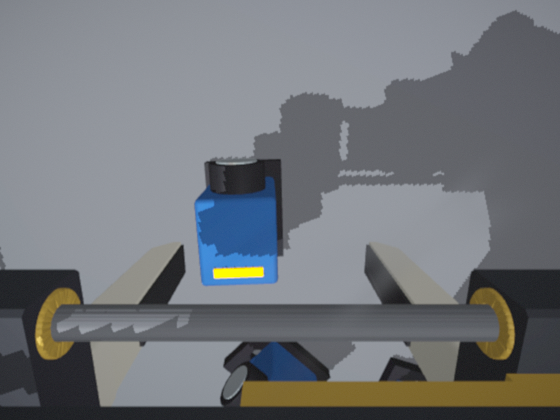

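>>> send_rows(
  plan=[0,-0.25,0.04,-0.1,93,0,-0.25,0.04,-0.1,93,0,-0.2,0.03,-0.1,93,0,-0.1,0,0,93,0,0,0,0,93,0,0,0,0,93,0,0,0,0,93,0,0,0,0,93],
)

```text
time_s: 4.57
eef_pos: [0.4558, -0.3172, 0.1228]
tcp_rot: [[0.012, -0.304, -0.953], [-0.027, -0.952, 0.304], [-1.0, 0.022, -0.02]]
contact_force: [-0.3, -0.8, 0.7]
width: 0.0927
```

Run:
```python
from h import *
where()
go([0.453,-0.317,0.04],4,-107.5)
p=capture("wrist"); r,_,_=wristcamtop(p)
```

```text
4.57 [ 0.4558 -0.3172  0.1228] yaw -107.7 F [-0.29 -0.76  0.69] w 0.0927
pos [ 0.4558 -0.3172  0.1228] yaw -107.7 turn units total -0.04 toolx [ 0.012 -0.027 -1.   ]
0 [ 0.69  -0.01   0.037] -0.01 mm 20.7
1 [ 0.69  -0.01   0.037] -0.01 mm 20.7
2 [ 0.69  -0.01   0.037] -0.01 mm 20.7
3 [ 0.69  -0.01   0.037] -0.01 mm 20.7
top 6395 z 0.08748841563316853 rect ((453.35955810546875, -317.561279296875), (47.45938491821289, 55.90037536621094), 71.96089935302734) px ((236.0, 275.5), (77.0, 86.0), 90.0) touch False False
```

>>> send_rows(
  plan=[0.7,0,0.03,0,93,0.7,0,0.03,0,93,0.6,0,0.02,0,93,0.4,0,0,0,93,0.2,0,0,0,93,0,0,0,0,93,0,0,0,0,93,0,0,0,0,93],
)

```text
time_s: 5.28
eef_pos: [0.4565, -0.3222, 0.044]
tcp_rot: [[0.017, -0.307, -0.952], [-0.032, -0.952, 0.306], [-0.999, 0.025, -0.026]]
contact_force: [0.2, 0.7, 0.3]
width: 0.093
```

Run:
```python
from h import *
where()
go([0.453,-0.317,0.04],1,-107.5)
```

```text
5.28 [ 0.4565 -0.3222  0.044 ] yaw -107.86 F [0.24 0.7  0.31] w 0.093
pos [ 0.4565 -0.3222  0.044 ] yaw -107.86 turn units total -0.07 toolx [ 0.017 -0.032 -0.999]
0 [ 0.124 -0.132  0.169] -0.07 mm 7.4
```

>>> send_rows(
  plan=[0.1,-0.15,0.1,0,93,0,0,0,0,60,0,0,0,0,40,0,0,0,0,40,0,0,0,0,40,0,0,0,0,40,0,0,0,0,40,0,0,0,0,40],
  squeeze=25,
)

```text
time_s: 5.95
eef_pos: [0.4571, -0.3178, 0.0441]
tcp_rot: [[0.023, -0.306, -0.952], [-0.036, -0.952, 0.305], [-0.999, 0.027, -0.033]]
contact_force: [-1.9, -2.4, 2.3]
width: 0.0508
```

Run:
```python
from h import *
s=where(); print(np.round(s["tcp_rot"],3))
```

```text
5.95 [ 0.4571 -0.3178  0.0441] yaw -107.84 F [-1.94 -2.39  2.33] w 0.0508
[[ 0.023 -0.306 -0.952]
 [-0.036 -0.952  0.305]
 [-0.999  0.027 -0.033]]
```

>>> send_rows(
  plan=[0,0,0,0,40,-0.3,0,0,0,40,-0.6,0,0,0,40,-0.7,0,0,0,40,-0.6,-0.3,0,0,40,-0.4,-0.6,-0.1,0,40,-0.1,-0.8,-0.2,0,40,0,-0.9,-0.2,0,40],
  squeeze=30,
)

```text
time_s: 6.62
eef_pos: [0.4831, -0.2484, 0.1234]
tcp_rot: [[0.004, -0.322, -0.947], [-0.032, -0.946, 0.322], [-0.999, 0.029, -0.014]]
contact_force: [1.3, -0.3, -5.5]
width: 0.0485
```

Run:
```python
from h import *
s=where(); print(np.round(s["tcp_rot"],3)); go([0.447,-0.12,0.13],5,-105)
p=capture("wrist"); save(p,"w3"); wristcamtop(p)
```

```text
6.62 [ 0.4831 -0.2484  0.1234] yaw -108.82 F [ 1.35 -0.3  -5.48] w 0.0485
[[ 0.004 -0.322 -0.947]
 [-0.032 -0.946  0.322]
 [-0.999  0.029 -0.014]]
pos [ 0.4831 -0.2484  0.1234] yaw -108.82 turn units total -0.76 toolx [ 0.004 -0.032 -0.999]
0 [-0.072 -0.731  0.503] -0.15 mm 26.7
1 [-0.072 -0.737  0.493] -0.15 mm 26.7
2 [-0.072 -0.744  0.483] -0.15 mm 26.7
3 [-0.072 -0.75   0.473] -0.15 mm 26.7
4 [-0.072 -0.756  0.463] -0.15 mm 26.7Traceback (most recent call last):
  File "<stdin>", line 3, in <module>
  File "h.py", line 43, in wristcamtop
    n,l,s,c=cv2.connectedComponentsWithStats(m.astype(np.uint8)); i=1+np.argmax(s[1:,4]); m=l==i
                                                                      ~~~~~~~~~^^^^^^^^^
    return _wrapfunc(a, 'argmax', axis=axis, out=out, **kwds)
    return bound(*args, **kwds)
ValueError: attempt to get argmax of an empty sequence
```

View pics/w3.png

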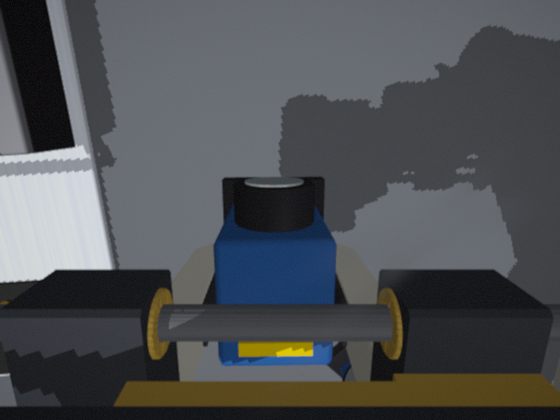

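>>> send_rows(
  plan=[-0.1,-0.8,0.5,-0.15,40,-0.1,-0.8,0.5,-0.15,40,-0.1,-0.8,0.5,-0.15,40,-0.1,-0.7,0.45,-0.15,40,0,-0.4,0.3,-0.1,40,0,-0.1,0.1,0,40,0,0,0,0,40,0,0,0,0,40],
)

```text
time_s: 7.33
eef_pos: [0.4457, -0.1057, 0.1294]
tcp_rot: [[-0.002, -0.241, -0.97], [-0.02, -0.97, 0.241], [-1.0, 0.02, -0.003]]
contact_force: [0.5, -0.6, -4.1]
width: 0.0479
```

Run:
```python
from h import *
s=where(); print(np.round(s["tcp_rot"],3))
p=capture("wrist"); save(p,"w4"); s=where(); print(np.round(s["tcp_rot"],3)); 
np.savez("w4.npz",**{k:np.array(v) for k,v in p.items()})
```

```text
7.33 [ 0.4457 -0.1057  0.1294] yaw -103.97 F [ 0.53 -0.57 -4.1 ] w 0.0479
[[-0.002 -0.241 -0.97 ]
 [-0.02  -0.97   0.241]
 [-1.     0.02  -0.003]]
7.38 [ 0.4459 -0.1062  0.1294] yaw -104.02 F [ 0.25 -0.26 -4.83] w 0.048
[[-0.002 -0.242 -0.97 ]
 [-0.021 -0.97   0.242]
 [-1.     0.021 -0.003]]
```

View pics/w4.png

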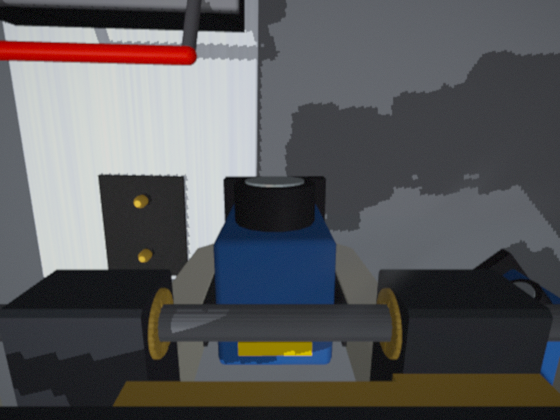

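Run:
```python
from h import *
np.set_printoptions(precision=4,suppress=True)
p=dict(np.load("w4.npz")); C=cloud(p); im=p["img"].astype(int)
br=(im[...,0]>im[...,2]+40)&(C[...,2]<.04)&(C[...,2]>.005); br[:, :110]=0; br[:,175:]=0; br[:190]=0;br[268:]=0
n,l,s,c=cv2.connectedComponentsWithStats(br.astype(np.uint8)); P=[]
for i in range(1,n):
    if s[i,4]>25:
        q=C[l==i]; t=q[q[:,2]>np.percentile(q[:,2],60)]
        print(s[i,4],c[i],"z",np.percentile(q[:,2],[5,50,95]),"cent",q.mean(0),"topmean",t.mean(0),w(p,c[i][::-1],z=.0185)); P.append(w(p,c[i][::-1],z=.0185))
# pad
dark=(im.max(-1)<75)&(np.abs(C[...,2]-.012)<.006); dark[:, :90]=0; dark[:,200:]=0; dark[:165]=0
q=C[dark]; print("pad",dark.sum(),np.median(q[:,2]),cv2.minAreaRect((q[:,:2]*1000).astype(np.float32)))
red=(im[...,0]>im[...,1]+90)&(im[...,0]>im[...,2]+90)&(C[...,2]>.06); q=C[red]; print("bar",red.sum(),q.mean(0),cv2.minAreaRect((q[:,:2]*1000).astype(np.float32)))
lo=(C[...,2]>0.003)&(C[...,2]<.012)&(im.min(-1)>150); q=C[lo]; x=cv2.minAreaRect((q[:,:2]*1000).astype(np.float32)); print("plate",x,np.median(q[:,2]))
for a in ["dock","lid_bar"]:
    for r in pinpoint(capture("top"),a)[:1]: pass
```

```text
154 [140.2403 201.1948] z [0.0126 0.0202 0.024 ] cent [ 0.4748 -0.0023  0.0196] topmean [ 0.4744 -0.0014  0.0229] [ 0.4747 -0.0018  0.0185]
150 [144.36   255.5533] z [0.0127 0.0197 0.0242] cent [0.4289 0.0105 0.0194] topmean [0.4285 0.0108 0.0229] [0.4286 0.011  0.0185]
pad 7362 0.012655889790855211 ((451.9976806640625, 4.637794494628906), (69.1769790649414, 88.27632904052734), 74.26984405517578)
bar 3527 [ 0.5673 -0.0414  0.0994] ((558.3361206054688, -60.174102783203125), (143.91513061523438, 26.171188354492188), 64.59312438964844)
plate ((503.1922607421875, -8.263099670410156), (190.28228759765625, 206.9098663330078), 74.78623962402344) 0.00856483769701896
```

Run:
```python
from h import *
np.set_printoptions(precision=4,suppress=True)
p=dict(np.load("w4.npz")); C=cloud(p); im=p["img"].astype(int); s=observe(); T=np.array(s["tcp_rot"]); o=np.array(s["eef_pos"])
L=(C-o)@T
# blue top face: tool x ~ ?
b=(im[...,2]>im[...,0]+50)&(L[...,0]<0)&(np.abs(L[...,1])<.04)&(np.abs(L[...,2])<.06)
v=L[b]; print("blue x range",np.percentile(v[:,0],[1,5,50,95]), "y",np.percentile(v[:,1],[1,50,99]),"z",np.percentile(v[:,2],[1,50,99]))
top=b&(np.abs(L[...,0]-np.percentile(v[:,0],10))<.004); q=L[top]; print("top",top.sum(),cv2.minAreaRect((q[:,1:]*1000).astype(np.float32)),np.linalg.lstsq(np.c_[q[:,1:],np.ones(len(q))],q[:,0],rcond=None)[0])
for r0,r1,c0,c1,nm in [(181,186,255,295,"glass"),(180,200,224,234,"footL"),(180,200,316,326,"footR")]:
    q=L[r0:r1,c0:c1].reshape(-1,3); print(nm,np.percentile(q,[5,50,95],axis=0).ravel())
# expected relative
Tg=np.array([[0.023,-0.306,-0.952],[-0.036,-0.952,0.305],[-0.999,0.027,-0.033]]); og=np.array([.4571,-.3178,.0441])
print("cam foot in tool from grasp",Tg.T@(np.array([.4534,-.3176,0])-og),"cam z axis in tool",Tg.T@[0,0,1])
d=np.array([.4517,.0046,.012])
f=np.array(Tg.T@(np.array([.4534,-.3176,0])-og)); print("foot now world",o+T@f, "cam up now",T@Tg.T@[0,0,1])
```

```text
blue x range [-0.0449 -0.0444 -0.043  -0.0378] y [-0.0236 -0.0008  0.0218] z [-0.0247 -0.0109  0.0297]
top 9112 ((-0.8551998138427734, 3.0421581268310547), (47.1693115234375, 56.48863220214844), 0.02938847988843918) [ 0.0042 -0.0355 -0.0433]
glass [-0.0279 -0.0086 -0.0431 -0.0238 -0.001  -0.0429 -0.0181  0.0064 -0.0425]
footL [ 0.0315 -0.0307 -0.0331  0.0325 -0.0282 -0.028   0.0335 -0.0255 -0.0226]
footR [ 0.0314  0.0232 -0.0334  0.0326  0.0258 -0.028   0.0337  0.0284 -0.0227]
cam foot in tool from grasp [ 0.044  -0.0002  0.005 ] cam z axis in tool [-0.999  0.027 -0.033]
foot now world [ 0.4414 -0.1062  0.0855] cam up now [ 0.0268 -0.0133  0.9995]
```

```bash
cat >> h.py <<'E'
DOCK=np.array([.4517,.0046,.012]); F=np.array([.0437,-.001,.006]); UP=np.array([-1,.004,-.0355])
def dockgo(h,n,jaw=-105.5):
    s=observe(); T=np.array(s["tcp_rot"]); a=np.radians(jaw-yaw_of(s)); Rz=np.array([[np.cos(a),-np.sin(a),0],[np.sin(a),np.cos(a),0],[0,0,1]])
    tgt=DOCK+[0,0,h]-Rz@T@F; print("foot now",np.round(s["eef_pos"]+T@F,4),"up",np.round(T@UP,3),"F",np.round(s["contact_force"],1),"wid",round(s["width"],4),"t",s["time_s"]); go(tgt,n,jaw)
E
python3 - <<'E'
from h import *
dockgo(.06,6)
E
```

```text
foot now [ 0.4407 -0.1053  0.0857] up [0.035 0.008 1.   ] F [ 0.4 -0.8 -4.1] wid 0.048 t 7.5833
pos [ 0.4463 -0.1068  0.1294] yaw -104.1 turn units total 0.28 toolx [-0.001 -0.021 -1.   ]
0 [ 0.063 -0.608  0.09 ] 0.05 mm 18.5
1 [ 0.063 -0.607  0.092] 0.05 mm 18.5
2 [ 0.063 -0.607  0.095] 0.05 mm 18.5
3 [ 0.063 -0.606  0.097] 0.05 mm 18.5
4 [ 0.063 -0.606  0.099] 0.05 mm 18.5
5 [ 0.063 -0.606  0.102] 0.05 mm 18.5
```

>>> send_rows(
  plan=[0,-0.5,0.1,0.1,40,0.1,-0.7,0.1,0.1,40,0.1,-0.7,0.1,0.1,40,0.1,-0.7,0.1,0,40,0.1,-0.5,0.1,0,40,0,-0.3,0.05,0,40,0,-0.1,0,0,40,0,0,0,0,40],
)

```text
time_s: 8.25
eef_pos: [0.4629, -0.0061, 0.1146]
tcp_rot: [[0.003, -0.286, -0.958], [-0.026, -0.958, 0.286], [-1.0, 0.024, -0.011]]
contact_force: [0.4, 0.3, -4.2]
width: 0.0479
```

Run:
```python
from h import *
dockgo(.03,3)
```

```text
foot now [ 0.4576 -0.0045  0.0708] up [0.03  0.012 1.   ] F [ 0.4  0.3 -4.2] wid 0.0479 t 8.25
pos [ 0.4629 -0.0061  0.1146] yaw -106.64 turn units total -0.23 toolx [ 0.003 -0.026 -1.   ]
0 [ 0.317 -0.087  0.095] -0.08 mm 10.3
1 [ 0.317 -0.088  0.094] -0.08 mm 10.3
2 [ 0.317 -0.088  0.094] -0.08 mm 10.3
```

>>> send_rows(
  plan=[0.3,-0.1,0.1,-0.1,40,0.3,-0.1,0.1,-0.1,40,0.3,-0.1,0.1,0,40,0.1,0,0,0,40,0,0,0,0,40,0,0,0,0,40,0,0,0,0,40,0,0,0,0,40],
)

```text
time_s: 8.92
eef_pos: [0.4604, -0.0057, 0.086]
tcp_rot: [[0.01, -0.283, -0.959], [-0.032, -0.959, 0.282], [-0.999, 0.027, -0.019]]
contact_force: [0.4, 0.4, -4.5]
width: 0.0477
```

Run:
```python
from h import *
dockgo(.015,1)
p=capture("wrist"); save(p,"w5"); p=capture("scene"); save(p,"s5",(170,280,180,340),5)
```

```text
foot now [ 0.4554 -0.0044  0.0422] up [0.022 0.018 1.   ] F [ 0.4  0.4 -4.5] wid 0.0477 t 8.9167
pos [ 0.4604 -0.0057  0.086 ] yaw -106.42 turn units total -0.18 toolx [ 0.01  -0.032 -0.999]
0 [ 0.497 -0.269  0.214] -0.18 mm 18.1
```

View pics/w5.png

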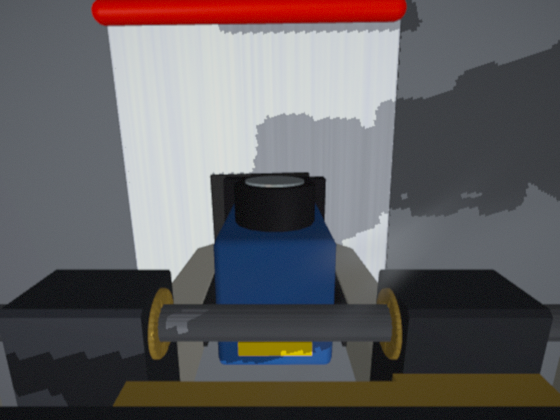

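View pics/s5.png

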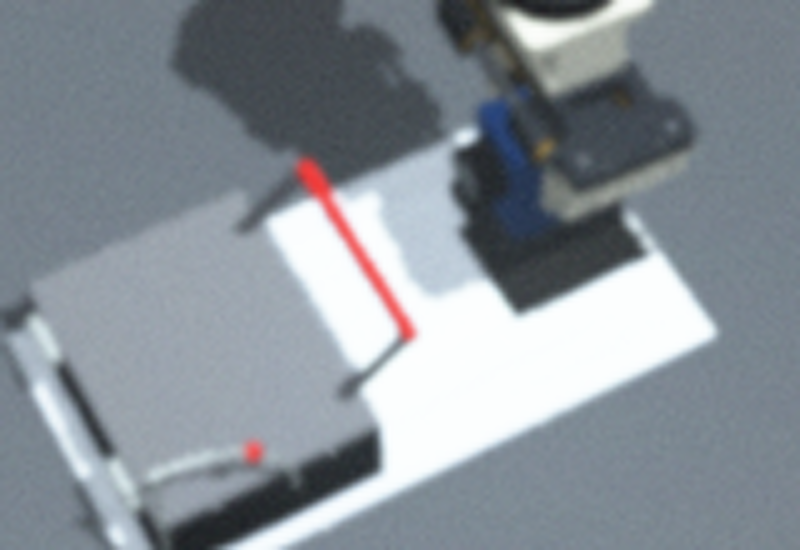

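>>> send_rows(
  plan=[0.1,-0.12,0.09,-0.1,40,0.1,-0.12,0.09,-0.1,40,0.1,-0.12,0.09,0,40,0.1,-0.05,0.03,0,40,0,-0.03,0.02,0,40,0,-0.03,0.02,0,40,0,-0.03,0.02,0,40,0,-0.03,0.02,0,40],
)

```text
time_s: 9.68
eef_pos: [0.4535, 0.0154, 0.0723]
tcp_rot: [[0.011, -0.262, -0.965], [-0.031, -0.965, 0.261], [-0.999, 0.027, -0.019]]
contact_force: [0.2, 0.5, -4.5]
width: 0.0478
```

Run:
```python
from h import *
dockgo(.012,1)
```

```text
foot now [0.4485 0.0165 0.0285] up [0.022 0.018 1.   ] F [ 0.2  0.5 -4.5] wid 0.0478 t 9.6833
pos [0.4535 0.0154 0.0723] yaw -105.19 turn units total 0.06 toolx [ 0.011 -0.031 -0.999]
0 [ 0.164  0.353 -0.204] 0.06 mm 13.2
```

>>> send_rows(
  plan=[0,0.12,-0.07,0,40,0,0.12,-0.07,0,40,0,0.1,-0.06,0,40,0,0,0,0,40,0,0,0,0,40,0,0,0,0,40,0,0,0,0,40,0,0,0,0,40],
)

```text
time_s: 10.35
eef_pos: [0.4576, 0.0015, 0.0732]
tcp_rot: [[0.013, -0.264, -0.964], [-0.032, -0.964, 0.264], [-0.999, 0.027, -0.021]]
contact_force: [-1.4, 0.4, -4.1]
width: 0.048
```

Run:
```python
from h import *
dockgo(.012,1)
```

```text
foot now [0.4527 0.0027 0.0294] up [0.02  0.018 1.   ] F [-1.4  0.4 -4.1] wid 0.048 t 10.35
pos [0.4576 0.0015 0.0732] yaw -105.32 turn units total 0.04 toolx [ 0.013 -0.032 -0.999]
0 [ 0.178 -0.057  0.051] 0.04 mm 5.8
```

>>> send_rows(
  plan=[0,-0.05,0.03,0,40,0,0,0,0,40,0,0,0,0,40,0.1,0,0,0,40,0.1,0,0,0,40,0.1,0,0,0,40,0,0,0,0,40,0,0,0,0,40],
)

```text
time_s: 11.02
eef_pos: [0.457, 0.0039, 0.063]
tcp_rot: [[0.012, -0.263, -0.965], [-0.031, -0.965, 0.262], [-0.999, 0.027, -0.02]]
contact_force: [0.6, -0.7, -4.8]
width: 0.0478
```

Run:
```python
from h import *
dockgo(0,1)
```

```text
foot now [0.452  0.005  0.0192] up [0.021 0.018 1.   ] F [ 0.6 -0.7 -4.8] wid 0.0478 t 11.0167
pos [0.457  0.0039 0.063 ] yaw -105.23 turn units total 0.05 toolx [ 0.012 -0.031 -0.999]
0 [0.239 0.011 0.012] 0.05 mm 7.2
```

The foot is 4 mm below the peg tips with no contact force, so the pegs have entered the holes. I'll lower it the rest of the way.

>>> send_rows(
  plan=[0.08,0,0,0,40,0.08,0,0,0,40,0.08,0,0,0,40,0.04,0,0,0,40,0,0,0,0,40,0,0,0,0,40,0,0,0,0,40,0,0,0,0,40],
)

```text
time_s: 11.68
eef_pos: [0.4569, 0.0038, 0.0569]
tcp_rot: [[0.013, -0.263, -0.965], [-0.03, -0.964, 0.263], [-0.999, 0.026, -0.021]]
contact_force: [0.2, 0.8, -3.7]
width: 0.0479
```

Run:
```python
from h import *
dockgo(0,1)
p=capture("wrist"); save(p,"w6"); p=capture("scene"); save(p,"s6",(170,280,180,340),5)
```

```text
foot now [0.452  0.0051 0.0131] up [0.02  0.017 1.   ] F [ 0.2  0.8 -3.7] wid 0.0479 t 11.6833
pos [0.4569 0.0038 0.0569] yaw -105.26 turn units total 0.05 toolx [ 0.013 -0.03  -0.999]
0 [0.038 0.017 0.006] 0.05 mm 1.3
```

View pics/w6.png

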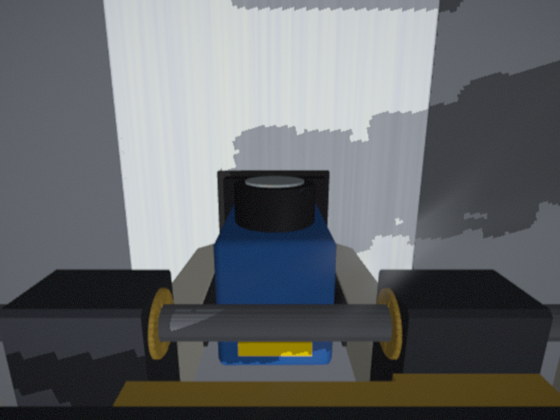

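View pics/s6.png

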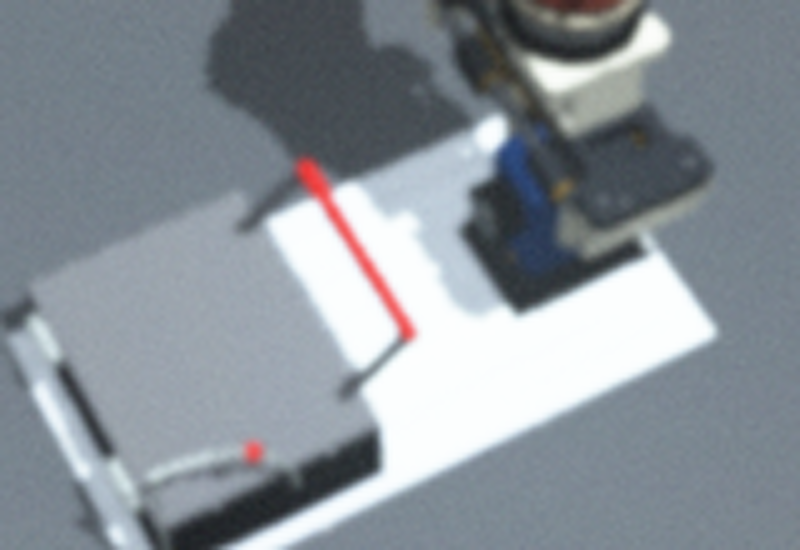

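>>> send_rows(
  plan=[0.06,0,0,0,40,0.04,0,0,0,40,0,0,0,0,40,0,0,0,0,70,0,0,0,0,93,0,0,0,0,93,0,0,0,0,93,0,0,0,0,93],
)

```text
time_s: 12.45
eef_pos: [0.4598, 0.0034, 0.058]
tcp_rot: [[0.02, -0.264, -0.964], [-0.03, -0.964, 0.264], [-0.999, 0.023, -0.027]]
contact_force: [-0.4, 0.1, -0.0]
width: 0.0767
```

Run:
```python
from h import *
dockgo(0,1)
```

```text
foot now [0.4551 0.0046 0.0141] up [0.013 0.017 1.   ] F [-0.4  0.1 -0. ] wid 0.0767 t 12.45
pos [0.4598 0.0034 0.058 ] yaw -105.32 turn units total 0.04 toolx [ 0.02  -0.03  -0.999]
0 [0.068 0.03  0.112] 0.04 mm 4.0
```

>>> send_rows(
  plan=[0,0,0,0,93,0,0.05,0,0,93,-0.3,0.03,0.1,0,93,-0.6,0,0,0,93,-0.8,0,0,0,93,-0.9,0,0,0,93,-0.9,0,0,0,93,-0.7,0,0,0,93],
)

```text
time_s: 13.12
eef_pos: [0.4485, 0.005, 0.1865]
tcp_rot: [[0.006, -0.265, -0.964], [-0.031, -0.964, 0.264], [-1.0, 0.028, -0.014]]
contact_force: [0.4, -0.6, -0.0]
width: 0.0933
```

Run:
```python
from h import *
s=where(); print(np.round(s["tcp_rot"],3),np.round(s["qpos"],3))
p=capture("wrist"); save(p,"w7"); C=cloud(p); im=p["img"].astype(int)
m=(im[...,2]>im[...,0]+50)&(C[...,2]>0.08)&(np.abs(C[...,1])<.06); q=C[m]; print("camtop z",np.median(q[:,2]),np.percentile(q[:,2],[5,95]),cv2.minAreaRect((q[:,:2]*1000).astype(np.float32)))
A=np.c_[q[:,:2],np.ones(len(q))]; k=np.abs(q[:,2]-np.median(q[:,2]))<.004; print("tilt",np.linalg.lstsq(A[k],q[k][:,2],rcond=None)[0][:2])
p=capture("scene"); save(p,"s7",(150,280,180,340),5)
```

```text
13.12 [0.4485 0.005  0.1865] yaw -105.36 F [ 0.42 -0.59 -0.03] w 0.0933
[[ 0.006 -0.265 -0.964]
 [-0.031 -0.964  0.264]
 [-1.     0.028 -0.014]] [-0.172  0.35   0.121  2.028 -0.014  0.762 -1.887]
camtop z 0.09941195151722315 [0.09777468 0.10059357] ((470.9047546386719, -0.5475692749023438), (47.66530990600586, 92.44219970703125), 74.54179382324219)
tilt [-0.0057104  -0.00042341]
```

View pics/w7.png

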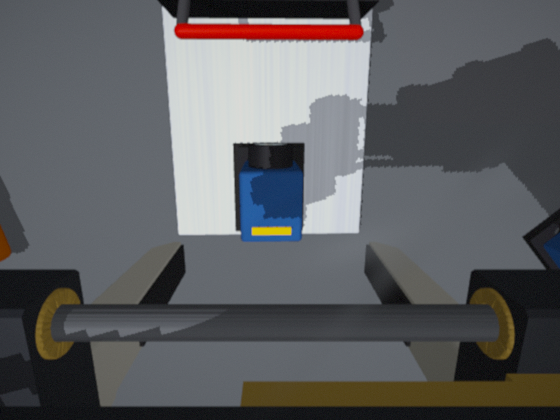

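View pics/s7.png

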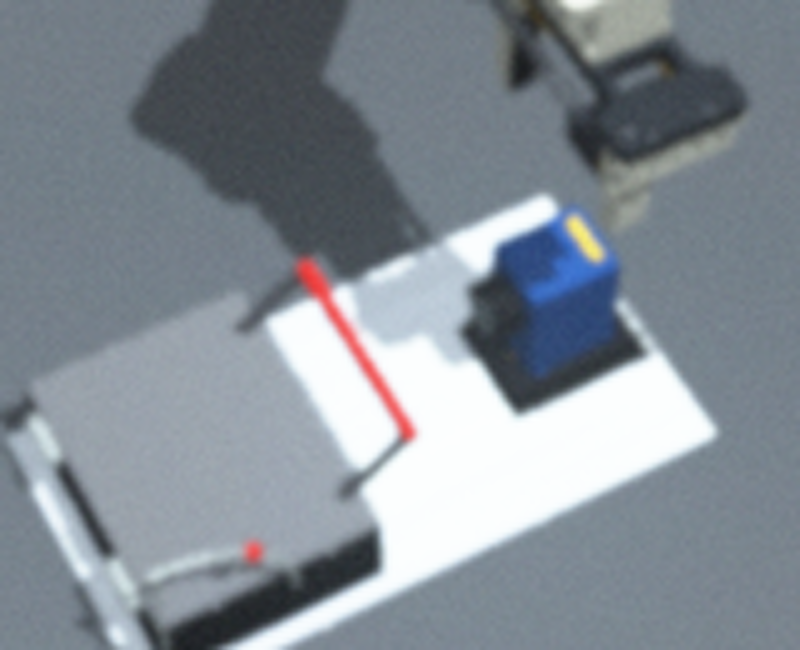

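Run:
```python
from h import *
p=capture("wrist"); C=cloud(p); im=p["img"].astype(int)
red=(im[...,0]>im[...,1]+90)&(im[...,0]>im[...,2]+90)&(C[...,2]>.06)&(C[...,2]<.12); red[60:]=0; q=C[red]; r=cv2.minAreaRect((q[:,:2]*1000).astype(np.float32)); print("bar",red.sum(),np.percentile(q[:,2],[5,50,95]),r)
ys,xs=np.nonzero(red); L=[]
for c in (xs.min()+5,xs.max()-5):
    k=np.abs(xs-c)<3; L.append((ys[k].mean(),c))
A=w(p,(L[0][0],xs.min()),z=.096);B=w(p,(L[1][0],xs.max()),z=.096); print(A,B,(A+B)/2,np.degrees(np.arctan2(*(B-A)[[1,0]])))
go([.5722,-.0288,.175],16,-15.5)
```

```text
bar 2570 [0.0962286  0.09834322 0.09981982] ((571.286865234375, -27.455795288085938), (127.27780151367188, 9.40243911743164), 74.60750579833984)
[0.58857279 0.03419467 0.096     ] [ 0.55486925 -0.08917153  0.096     ] [ 0.57172102 -0.02748843  0.096     ] -105.28028221122031
pos [0.4495 0.0051 0.186 ] yaw -105.35 turn units total -17.97 toolx [ 0.009 -0.031 -0.999]
0 [ 0.027 -0.    -0.265] -1.12 mm 8.0
1 [ 0.028  0.026 -0.263] -1.12 mm 8.0
2 [ 0.029  0.051 -0.26 ] -1.12 mm 8.0
3 [ 0.029  0.077 -0.253] -1.12 mm 8.0
4 [ 0.03   0.101 -0.244] -1.12 mm 8.0
5 [ 0.03   0.125 -0.233] -1.12 mm 8.0
6 [ 0.031  0.147 -0.22 ] -1.12 mm 8.0
7 [ 0.031  0.168 -0.204] -1.12 mm 8.0
8 [ 0.031  0.187 -0.187] -1.12 mm 8.0
9 [ 0.031  0.204 -0.168] -1.12 mm 8.0
10 [ 0.031  0.22  -0.147] -1.12 mm 8.0
11 [ 0.031  0.233 -0.124] -1.12 mm 8.0
12 [ 0.031  0.244 -0.101] -1.12 mm 8.0
13 [ 0.031  0.253 -0.077] -1.12 mm 8.0
14 [ 0.031  0.259 -0.051] -1.12 mm 8.0
15 [ 0.031  0.263 -0.026] -1.12 mm 8.0
```

>>> send_rows(
  plan=[0,0,-0.2,-0.5,70,0,0,-0.26,-1,50,0,0.05,-0.26,-1,50,0,0.1,-0.25,-1,50,0,0.12,-0.24,-1,50,0,0.15,-0.22,-1,50,0,0.17,-0.2,-1,50,0,0.19,-0.19,-1,50],
)

```text
time_s: 13.93
eef_pos: [0.4974, -0.0179, 0.178]
tcp_rot: [[-0.015, 0.408, -0.913], [-0.03, -0.913, -0.408], [-0.999, 0.022, 0.026]]
contact_force: [0.3, -0.3, 0.2]
width: 0.0508
```

Run:
```python
from h import *
s=where(); print(np.round(s["tcp_rot"],3),np.round(s["qpos"],3))
go([.5719,-.028,.175],8,-15.5)
```

```text
13.93 [ 0.4974 -0.0179  0.178 ] yaw -65.9 F [ 0.35 -0.27  0.24] w 0.0508
[[-0.015  0.408 -0.913]
 [-0.03  -0.913 -0.408]
 [-0.999  0.022  0.026]] [ 0.015  0.438 -0.061  1.896  0.076  0.825 -1.242]
pos [ 0.4974 -0.0179  0.178 ] yaw -65.9 turn units total -10.08 toolx [-0.015 -0.03  -0.999]
0 [ 0.009  0.165 -0.267] -1.26 mm 9.4
1 [ 0.01   0.193 -0.247] -1.26 mm 9.4
2 [ 0.011  0.219 -0.224] -1.26 mm 9.4
3 [ 0.013  0.242 -0.199] -1.26 mm 9.4
4 [ 0.014  0.263 -0.171] -1.26 mm 9.4
5 [ 0.015  0.28  -0.141] -1.26 mm 9.4
6 [ 0.016  0.293 -0.109] -1.26 mm 9.4
7 [ 0.017  0.304 -0.077] -1.26 mm 9.4
```

>>> send_rows(
  plan=[0,0.16,-0.25,-1,50,0,0.18,-0.23,-1,50,0,0.2,-0.21,-1,50,0,0.22,-0.19,-1,50,0,0.23,-0.16,-1,50,0,0.24,-0.14,-1,50,0,0.25,-0.1,-1,50,0,0.25,-0.05,-1,50],
)

```text
time_s: 14.6
eef_pos: [0.5556, -0.0324, 0.1634]
tcp_rot: [[-0.045, 0.914, -0.404], [-0.029, -0.405, -0.914], [-0.999, -0.029, 0.045]]
contact_force: [0.1, -0.9, 0.3]
width: 0.05
```

Run:
```python
from h import *
s=where(); print(np.round(s["tcp_rot"],3),np.round(s["qpos"],3))
go([.5719,-.028,.14],4,-15.5)
```

```text
14.6 [ 0.5556 -0.0324  0.1634] yaw -23.93 F [ 0.1  -0.92  0.32] w 0.05
[[-0.045  0.914 -0.404]
 [-0.029 -0.405 -0.914]
 [-0.999 -0.029  0.045]] [ 0.166  0.562 -0.255  1.726  0.203  0.925 -0.599]
pos [ 0.5556 -0.0324  0.1634] yaw -23.93 turn units total -1.69 toolx [-0.045 -0.029 -0.999]
0 [ 0.188  0.115 -0.097] -0.42 mm 7.2
1 [ 0.188  0.118 -0.093] -0.42 mm 7.2
2 [ 0.188  0.121 -0.089] -0.42 mm 7.2
3 [ 0.188  0.124 -0.084] -0.42 mm 7.2
```

>>> send_rows(
  plan=[0.1,0.12,-0.1,-0.5,50,0.1,0.12,-0.1,-0.4,50,0.1,0.12,-0.09,-0.3,50,0.1,0.1,-0.08,-0.2,50,0.1,0,0,0,50,0,0,0,0,50,0,0,0,0,50,0,0,0,0,50],
)

```text
time_s: 15.27
eef_pos: [0.5666, -0.0287, 0.1374]
tcp_rot: [[-0.064, 0.957, -0.282], [-0.028, -0.284, -0.958], [-0.998, -0.053, 0.045]]
contact_force: [-0.3, -0.7, 0.9]
width: 0.0496
```

Run:
```python
from h import *
s=where(); print(np.round(s["tcp_rot"],3),np.round(s["qpos"],3))
go([.5719,-.028,.075],4,-15.5)
p=capture("wrist"); save(p,"w8"); p=capture("scene"); save(p,"s8",(130,280,160,340),4.4)
```

```text
15.27 [ 0.5666 -0.0287  0.1374] yaw -16.52 F [-0.27 -0.67  0.94] w 0.0496
[[-0.064  0.957 -0.282]
 [-0.028 -0.284 -0.958]
 [-0.998 -0.053  0.045]] [ 0.173  0.621 -0.283  1.705  0.237  0.915 -0.504]
pos [ 0.5666 -0.0287  0.1374] yaw -16.52 turn units total -0.2 toolx [-0.064 -0.028 -0.998]
0 [ 0.516  0.068 -0.041] -0.05 mm 15.7
1 [ 0.516  0.068 -0.041] -0.05 mm 15.7
2 [ 0.516  0.068 -0.041] -0.05 mm 15.7
3 [ 0.516  0.068 -0.04 ] -0.05 mm 15.7
```

View pics/w8.png

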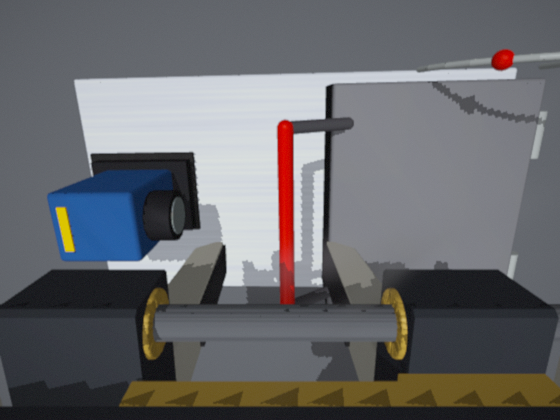

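View pics/s8.png

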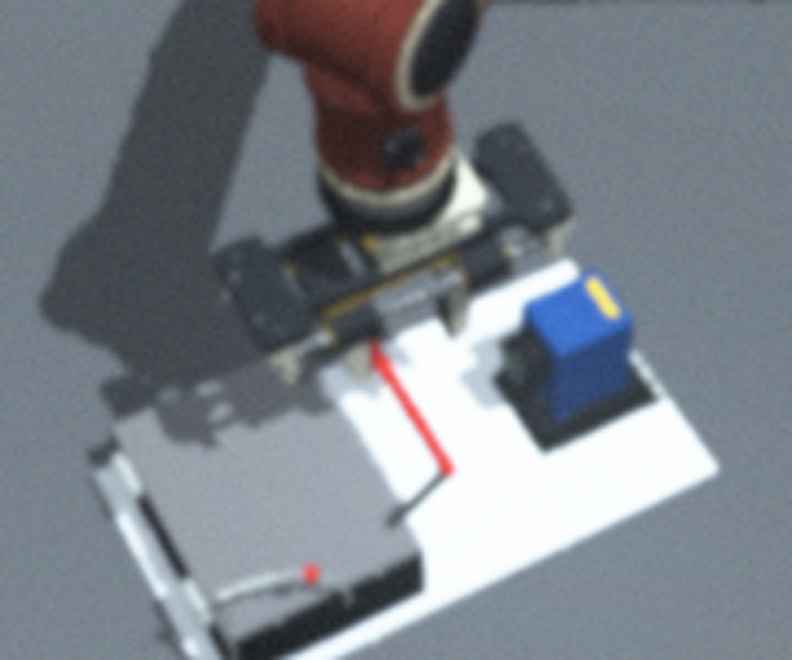

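>>> send_rows(
  plan=[0.3,0.06,-0.03,-0.05,50,0.4,0.06,-0.03,-0.05,50,0.4,0.06,-0.03,0,50,0.4,0.04,-0.02,0,50,0.3,0,0,0,50,0.1,0,0,0,50,0,0,0,0,50,0,0,0,0,50],
)

```text
time_s: 16.03
eef_pos: [0.5709, -0.029, 0.0747]
tcp_rot: [[-0.062, 0.96, -0.272], [-0.028, -0.274, -0.961], [-0.998, -0.052, 0.044]]
contact_force: [-0.6, 0.3, -0.6]
width: 0.0498
```

Run:
```python
from h import *
s=where(); print(np.round(s["tcp_rot"],3))
go([.5719,-.028,.075],1,-15.5)
p=capture("wrist"); save(p,"w9")
```

```text
16.03 [ 0.5709 -0.029   0.0747] yaw -15.93 F [-0.56  0.28 -0.57] w 0.0498
[[-0.062  0.96  -0.272]
 [-0.028 -0.274 -0.961]
 [-0.998 -0.052  0.044]]
pos [ 0.5709 -0.029   0.0747] yaw -15.93 turn units total -0.09 toolx [-0.062 -0.028 -0.998]
0 [-0.012  0.022 -0.041] -0.09 mm 1.4
```

View pics/w9.png

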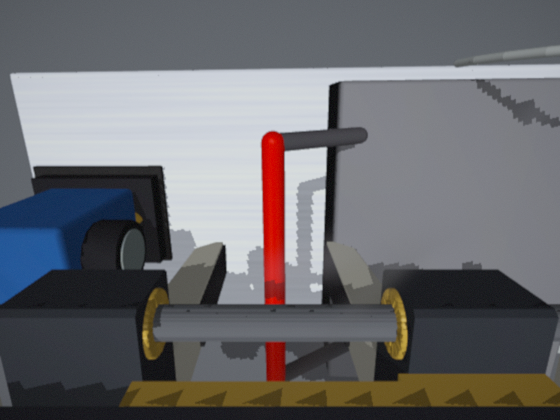

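Run:
```python
import cv2,numpy as np
a=cv2.resize(cv2.imread("pics/w9.png")[150:290,0:200],(560,392),interpolation=2); b=cv2.resize(cv2.imread("pics/w8.png")[140:270,40:220],None,fx=1.3,fy=1.4)
o=np.zeros((392+b.shape[0],560,3),np.uint8); o[:392]=a; o[392:,:b.shape[1]]=b; cv2.imwrite("pics/c9.png",o)
```

```text
(no output)
```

View pics/c9.png

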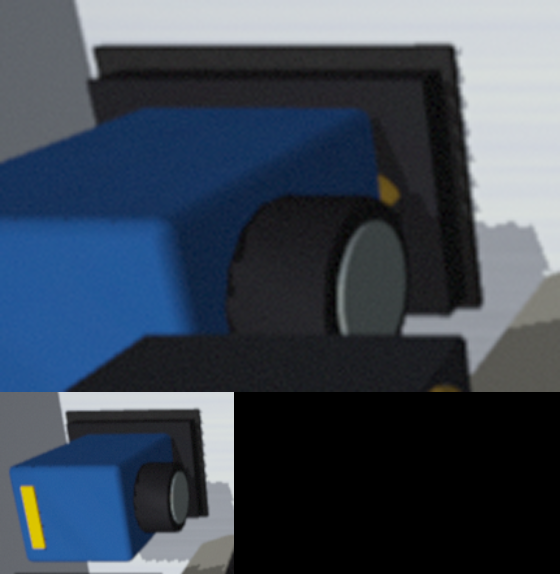

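The camera's foot lies flat on the pad. The amber dot is a detail on the foot itself. I'll grip the bar now.

>>> send_rows(
  plan=[0,0.02,0,0,30,0,0,0,0,5,0,0,0,0,5,0,0,0,0,5,0,0,0,0,5,0,0,0,0,5,0,0,0,0,5,0,0,0,0,5],
  squeeze=40,
)

```text
time_s: 16.75
eef_pos: [0.571, -0.0284, 0.0773]
tcp_rot: [[-0.061, 0.96, -0.271], [-0.028, -0.274, -0.961], [-0.998, -0.051, 0.044]]
contact_force: [2.7, -0.8, 0.7]
width: 0.0089
```

```bash
cat >> h.py <<'E'
YD=np.radians(-15.5); DX=np.array([np.cos(YD),np.sin(YD),0])
HP=DOCK*[1,1,0]+DX*.285+[0,0,.058]
def lid():
    s=observe(); T=np.array(s["tcp_rot"]); g=np.array(s["eef_pos"])-.019*T[:,0]; v=g-HP; a=-v@DX; b=v[2]
    print("t",round(s["time_s"],2),"tcp",np.round(s["eef_pos"],4),"grasp dx,dz",round(a,4),round(b,4),"r",round(np.hypot(a,b),4),"lid deg",round(np.degrees(np.arctan2(b,a))-12.68,2),"F",np.round(s["contact_force"],1),"w",round(s["width"],4),"yaw",round(yaw_of(s),2),"toolx",np.round(T[:,0],3)); return s,T
def rows(angs):
    s,T=lid(); P=np.array(s["eef_pos"]); g=P-.019*T[:,0]; y=(g-HP)@np.array([-DX[1],DX[0],0]); 
    for a in angs:
        th=np.radians(12.68+a); tg=HP-DX*.164*np.cos(th)+np.array([0,0,.164*np.sin(th)])+y*np.array([-DX[1],DX[0],0])
        print(a,"step",np.round(T.T@(tg-g)/.03,3)); g=tg
E
python3 - <<'E'
from h import *
rows([5,10,15,20,25,30,35,40,45])
E
```

```text
t 16.75 tcp [ 0.571  -0.0284  0.0773] grasp dx,dz 0.1602 0.0382 r 0.1647 lid deg 0.75 F [ 2.7 -0.8  0.7] w 0.0089 yaw -15.9 toolx [-0.061 -0.028 -0.998]
5 step [-0.391  0.111  0.016]
10 step [-0.455  0.141  0.019]
15 step [-0.441  0.18   0.018]
20 step [-0.424  0.218  0.017]
25 step [-0.403  0.254  0.016]
30 step [-0.379  0.289  0.015]
35 step [-0.353  0.321  0.013]
40 step [-0.324  0.35   0.012]
45 step [-0.292  0.377  0.01 ]
```

>>> send_rows(
  plan=[-0.2,0.05,0.01,0,5,-0.3,0.08,0.01,0,5,-0.35,0.12,0.01,0,5,-0.35,0.14,0.01,0,5,-0.35,0.17,0.01,0,5,-0.3,0.17,0.01,0,5,-0.2,0.13,0.01,0,5,0,0,0,0,5],
)

```text
time_s: 17.42
eef_pos: [0.5958, -0.0353, 0.1375]
tcp_rot: [[-0.076, 0.96, -0.271], [-0.025, -0.273, -0.962], [-0.997, -0.066, 0.045]]
contact_force: [0.5, 0.6, -5.2]
width: 0.0088
```

Run:
```python
from h import *
rows([30,35,40,45])
```

```text
t 17.42 tcp [ 0.5958 -0.0353  0.1375] grasp dx,dz 0.1342 0.0985 r 0.1664 lid deg 23.59 F [ 0.5  0.6 -5.2] w 0.0088 yaw -15.9 toolx [-0.076 -0.025 -0.997]
30 step [-0.453  0.425  0.017]
35 step [-0.358  0.315  0.014]
40 step [-0.329  0.345  0.012]
45 step [-0.297  0.373  0.011]
```

>>> send_rows(
  plan=[-0.25,0.22,0.01,0,5,-0.3,0.25,0.01,0,5,-0.3,0.28,0.01,0,5,-0.25,0.28,0.01,0,5,-0.15,0.17,0,0,5,-0.05,0.05,0,0,5,0,0,0,0,5,0,0,0,0,5],
)

```text
time_s: 18.08
eef_pos: [0.6224, -0.0426, 0.1694]
tcp_rot: [[-0.11, 0.957, -0.267], [-0.021, -0.271, -0.962], [-0.994, -0.1, 0.049]]
contact_force: [-2.6, 2.1, -2.8]
width: 0.0089
```

Run:
```python
from h import *
rows([45])
for n in ("scene","wrist"):
    p=capture(n); save(p,n[0]+"10",*(((130,280,160,340),4.4) if n=="scene" else ()))
```

```text
t 18.08 tcp [ 0.6224 -0.0426  0.1694] grasp dx,dz 0.106 0.1303 r 0.1679 lid deg 38.19 F [-2.6  2.1 -2.8] w 0.0089 yaw -15.79 toolx [-0.11  -0.021 -0.994]
45 step [-0.337  0.579  0.014]
```

View pics/s10.png

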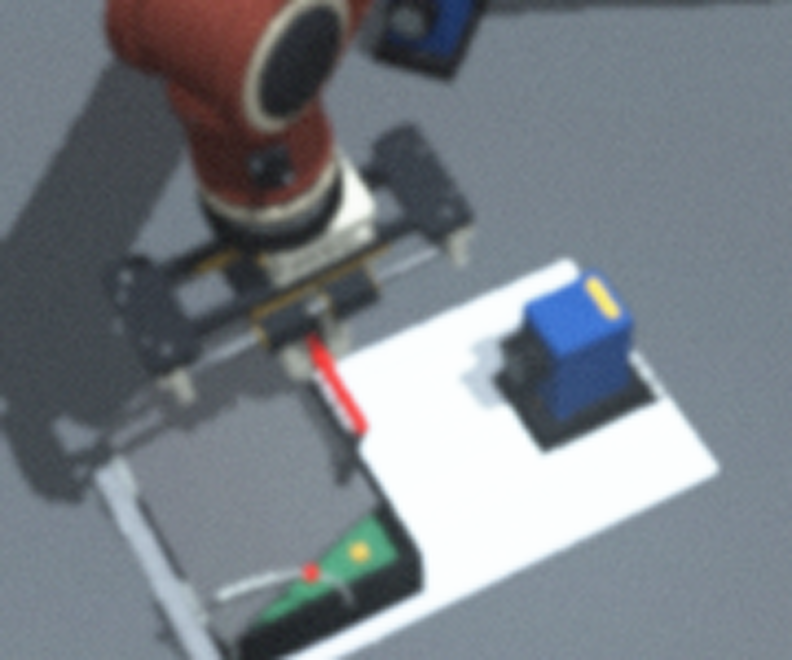

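View pics/w10.png

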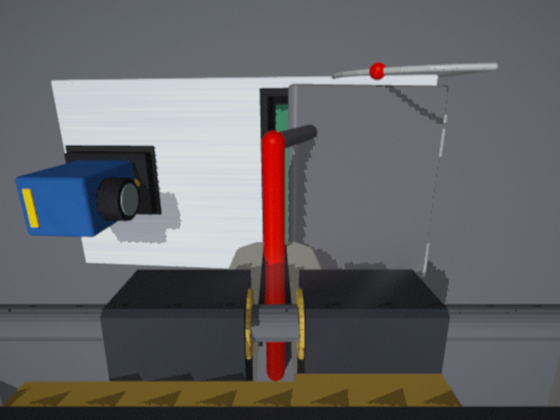

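```bash
cat >> h.py <<'E'
def lidplane(p,tag=None):
    C=cloud(p); im=p["img"].astype(int); R=C-HP; dx=-(R@DX); dy=R@np.array([-DX[1],DX[0],0]); z=R[...,2]
    m=(np.abs(im.max(-1)-im.min(-1))<25)&(dx>.015)&(dx<.125)&(np.abs(dy)<.08)&(z>.01)&(p["z_map"]>0)
    if tag is not None:
        v=p["img"][:,:,::-1].copy(); v[m]=(255,0,255); cv2.imwrite("pics/"+tag+".png",v)
    X=np.c_[dx[m],dy[m],np.ones(m.sum())]; Z=z[m]
    k=np.ones(len(Z),bool)
    for _ in range(8):
        c=np.linalg.lstsq(X[k],Z[k],rcond=None)[0]; r=np.abs(Z-X@c); k=r<max(.002,2*np.median(r))
    print("lid plane: n",k.sum(),"of",len(Z),"angle",round(np.degrees(np.arctan(c[0])),2),"side",round(c[1],3),"off",round(c[2],4),"res",np.round(np.median(r[k]),5))
E
python3 - <<'E'
from h import *
lidplane(capture("wrist"),"lm"); lidplane(capture("scene")); lidplane(capture("top"))
lid()
E
```

```text
lid plane: n 46734 of 63299 angle 42.93 side 2.329 off 0.0379 res 0.02157
lid plane: n 3125 of 4095 angle -2.68 side 3.268 off 0.173 res 0.05387
lid plane: n 433 of 439 angle 54.47 side -3.2 off 0.3453 res 0.13018
t 18.33 tcp [ 0.6226 -0.0427  0.1696] grasp dx,dz 0.1058 0.1304 r 0.168 lid deg 38.27 F [-2.2  0.5 -4.3] w 0.0089 yaw -15.78 toolx [-0.109 -0.021 -0.994]
```

View pics/lm.png

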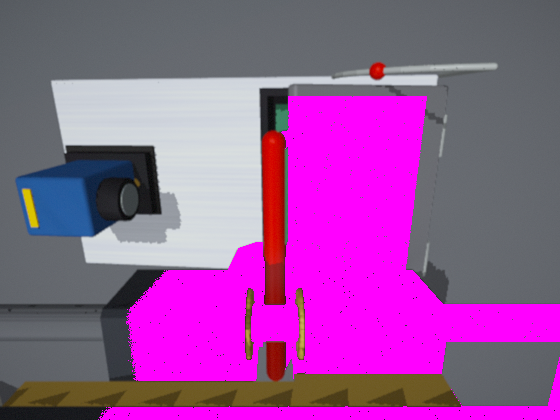

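Restrict the fit to the visible lid patch (z below the gripper, rows above 235).

```bash
sed -i 's/&(p\["z_map"\]>0)/\&(p["z_map"]>0)\&(z<.13)\&(dy>.0)\&(dx<.11)/' h.py
sed -i 's/    X=np.c_\[dx\[m\]/    m[235:]=0\n    X=np.c_[dx[m]/' h.py
python3 - <<'E'
from h import *
lidplane(capture("wrist"),"lm2")
p=capture("wrist"); C=cloud(p); R=C-HP
for rc in [(150,310),(150,350),(150,390),(150,420)]:
    v=R[rc]; print(rc,round(-v@DX,4),round(v[2],4))
im=p["img"].astype(int); red=(im[...,0]>im[...,1]+90)&(im[...,0]>im[...,2]+90); red[100:]=0; q=R[red]; v=np.median(q,0); print("pip",-v@DX,v[2],np.degrees(np.arctan2(v[2],-v@DX)))
bar=(im[...,0]>im[...,1]+90)&(im[...,0]>im[...,2]+90); bar[:135]=0; bar[245:]=0; q=R[bar]; v=np.median(q,0); print("bar surf",-v@DX,v[2])
E
```

```text
lid plane: n 15695 of 16797 angle 37.01 side -0.001 off 0.0098 res 0.00041
(150, 310) 0.0911 0.0783
(150, 350) 0.0671 0.0601
(150, 390) 0.0389 0.0388
(150, 420) 0.0144 0.0207
pip 0.05503164307317165 0.05726866023261412 46.1411785112036
bar surf 0.10663926271752193 0.12976585477981048
```

>>> send_rows(
  plan=[-0.1,0.12,0,0,5,-0.15,0.17,0,0,5,-0.15,0.17,0,0,5,-0.12,0.14,0,0,5,-0.06,0.07,0,0,5,0,0,0,0,5,0,0,0,0,5,0,0,0,0,5],
)

```text
time_s: 19.1
eef_pos: [0.6444, -0.0487, 0.1863]
tcp_rot: [[-0.115, 0.957, -0.267], [-0.021, -0.271, -0.962], [-0.993, -0.105, 0.051]]
contact_force: [-2.8, 0.7, -3.1]
width: 0.0087
```

Run:
```python
from h import *
lid()
lidplane(capture("wrist")); lidplane(capture("wrist"))
lid()
```

```text
t 19.1 tcp [ 0.6444 -0.0487  0.1863] grasp dx,dz 0.0831 0.1472 r 0.169 lid deg 47.86 F [-2.8  0.7 -3.1] w 0.0087 yaw -15.83 toolx [-0.115 -0.021 -0.993]
lid plane: n 12083 of 12570 angle 46.76 side -0.003 off 0.0112 res 0.00042
lid plane: n 12121 of 12588 angle 46.72 side -0.003 off 0.0113 res 0.00041
t 19.2 tcp [ 0.6443 -0.0486  0.1862] grasp dx,dz 0.0832 0.1471 r 0.169 lid deg 47.83 F [-2.9 -0.2 -2.4] w 0.0087 yaw -15.83 toolx [-0.115 -0.021 -0.993]
```

>>> send_rows(
  plan=[0.04,-0.06,0,0,5,0.03,-0.05,0,0,5,0,0,0,0,5,0,0,0,0,5,0,0,0,0,5,0,0,0,0,5,0,0,0,0,5,0,0,0,0,5],
)

```text
time_s: 19.87
eef_pos: [0.6411, -0.0477, 0.1842]
tcp_rot: [[-0.112, 0.957, -0.267], [-0.021, -0.271, -0.962], [-0.993, -0.102, 0.051]]
contact_force: [-2.6, 0.7, -3.5]
width: 0.0089
```

Run:
```python
from h import *
lid()
p=capture("wrist"); lidplane(p); save(p,"w11")
R,t,K=cam(p)
C=cloud(p);im=p["img"].astype(int); red=(im[...,0]>im[...,1]+90)&(im[...,0]>im[...,2]+90); red[110:]=0; v=np.median((C-HP)[red],0); print("pip ang",np.degrees(np.arctan2(v[2],-v@DX)))
p=capture("scene"); save(p,"s11",(130,280,160,340),4.4)
for _ in range(8): p=capture("wrist")
lidplane(p); lid()
```

```text
t 19.87 tcp [ 0.6411 -0.0477  0.1842] grasp dx,dz 0.0866 0.1451 r 0.169 lid deg 46.5 F [-2.6  0.7 -3.5] w 0.0089 yaw -15.81 toolx [-0.112 -0.021 -0.993]
lid plane: n 12665 of 13187 angle 45.34 side -0.003 off 0.011 res 0.00041
pip ang 46.33043022764212
lid plane: n 12663 of 13166 angle 45.35 side -0.003 off 0.011 res 0.00042
t 20.37 tcp [ 0.6411 -0.0477  0.1842] grasp dx,dz 0.0865 0.1451 r 0.169 lid deg 46.51 F [-2.1  0.8 -2.9] w 0.0088 yaw -15.81 toolx [-0.112 -0.021 -0.993]
```

View pics/s11.png

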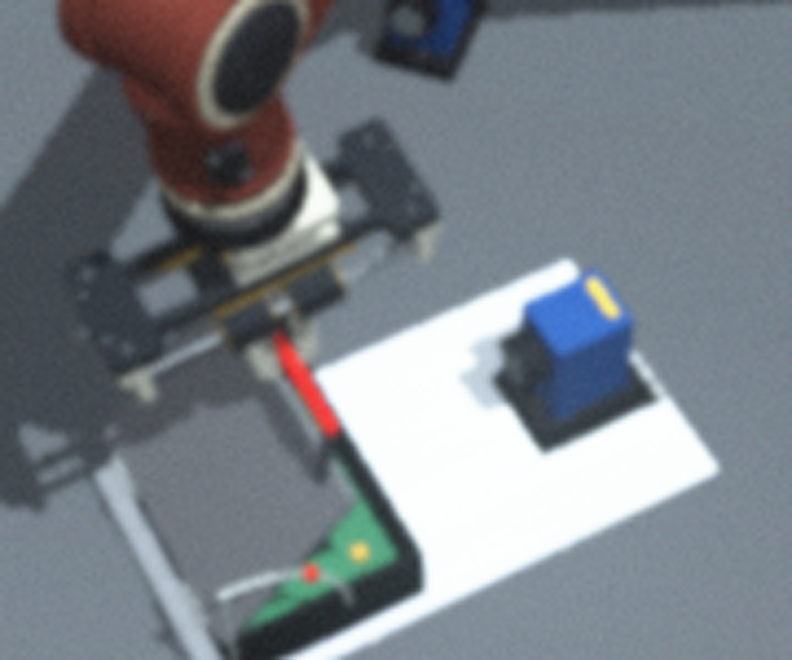

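View pics/w11.png

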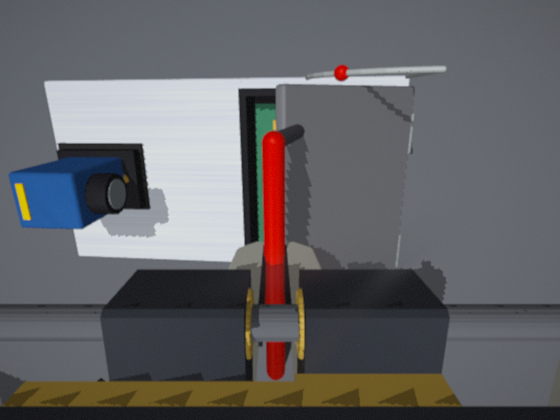

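The lid is at 45.3° and steady over 0.5 s, with the bar gripped and the camera seated. I'm handing the job in.

Run:
```python
from h import *
finish_job(); lid()
```

```text
the job is handed in; nothing more can be done
the job is handed in; nothing more can be done
```

I put the inspection camera on the dock's pegs with its lens towards the box and released it. I then lifted the lid by its red bar to about 45° and handed the job in with the gripper still holding it. I used the blue camera farthest from the base, 0.54 m away against 0.42 m and 0.44 m for the two look-alikes. The clock read 20.4 s.

Last checks:
- **Camera:** the top of the housing measured 99.4 mm, against 99 mm expected when fully down. It was level within 0.3° and showed flat on the pad in the last pictures.
- **Lid:** a plane fitted to the lid read 45.3°, unchanged over 0.5 s. The grip read 8.9 mm on the bar and the force stayed around 4 N.
- **Disagreements:** the angle worked out from the gripper's pose was 46.5°, and the red 45° pip itself measured 46.3°. That points to roughly 1° of measuring error, within the 5° allowed.
- **Arm behaviour:** the tool drifted to about 6.5° off vertical over the job and the moves overshot or fell short at times, which I corrected as I went.
- **Not checked:** I did not move the meter, reel or jar, but I took no final measurement of where they stand. I did not confirm that the mirror shows the circuit board to the camera.

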